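# Let the red tin out of the pantry dispenser

## Task

Let the red tin out of the white two-lane dispenser: with the fingertips, press down the black paddle of the lane where the red tin waits, hold it down until the tin has rolled to the front lip, then let the paddle come up so that the gate is shut again. Leave the blue tin waiting behind its closed gate, do not touch, pick up or push either tin or lift a gate by hand, and leave the other pantry things where they stand.

Things in the scene. Friction and masses are not known exactly. Their poses are not given: they have to be found in the camera images.
- dispenser: White two-lane tin dispenser, fixed, base 345 x 250 mm, turned. Origin on the worktop mid-width; +x to its back (paddles), -x to its front (outlet lip at x -130 mm), +y to the left lane. Lanes 72 mm wide, centred on y +-39 mm, open-topped, walls 36 mm, floor falling 0.15 rad to the front. Each lane has a rocking lever on its outer side, pivot x 80, z 100 mm: black paddle behind, orange gate ahead.
- left_rocker (a joint): Left lane's rocking lever (+y side of the dispenser), hinge in rad: 0 = paddle up, gate shut; grows as the paddle is pressed down; 0.5 = hard stop, gate fully raised. The tin is free to roll out from about 0.35. A spring returns it to 0; pressing the paddle takes about 2 N at first and 5 N at the stop.
- right_rocker (a joint): Right lane's rocking lever (-y side), same values and spring as the left.
- left_paddle (a point): Black pad, 50 x 46 x 6 mm, at the back end of the left rocker. Its centre is at dispenser x 170, y +100 mm. Point: centre of its top face, 133 mm above the worktop when up (at rest it leans 0.25 rad, its back edge higher). From up to the hard stop its centre sinks 45 mm and shifts less than 8 mm horizontally. Only its stop post stands below it.
- right_paddle (a point): Black pad at the back end of the right rocker, as the left one, at dispenser y -100 mm.
- left_gate (a point): Orange plate, 60 mm wide, 52 mm high, 6 mm thick, on the front end of the left rocker, standing across the left lane. Point: middle of its lower edge, 50 mm above the worktop when shut.
- right_gate (a point): Orange gate plate of the right lane, as the left one.
- red_tin: Red tin with steel rims, diameter 44 mm, length 66 mm, about 0.12 kg, lying across one of the two lanes (left or right, it varies) against the gate, centre at dispenser x about +16 mm; once rolled out to the lip, at x about -108 mm. Origin: its centre; y along its axis; it rolls, so x and z turn.
- blue_tin: Blue tin, same size, in the other lane. To be left waiting.
- clip_jar: Amber jar, diameter 72 mm, 95 mm high, beside the dispenser. Origin: centre of its underside. Leave it.
- onion: Red onion, 70 mm across, 72 mm high, on the dispenser's other side. Origin: underside. Leave it.
- food_box: Cream food box with white lid, 80 x 100 x 68 mm, behind the dispenser, midway between the paddles. Origin: centre of its underside. Leave it.
- sauce_bottle: Dark bottle with gold cap, diameter 60 mm, 200 mm high. Origin: underside. Leave it.
- mug: White mug, diameter 80 mm, 90 mm high. Origin: underside. Leave it.
- spice_jar: Small clear jar with red cap, diameter 44 mm, 85 mm high. Origin: underside. Leave it.
Mind the look-alikes: they are no part of the job. Several things have the shape of the red_tin; the one meant has the colours described above.

How it is judged (in metres and radians):
On the way, in this order (a step that is already met when the one before it is completed fails the run):
1. the fingers press a paddle down far enough to raise its gate (((value of joint left_rocker above 0.25 rad and contact force between the fingers and left_rocker_c2 above 0.5 N) or (value of joint right_rocker above 0.25 rad and contact force between the fingers and right_rocker_c2 above 0.5 N))), for 0.05 s.
2. the red tin has rolled to the front lip (x of red_tin in the frame of dispenser below -0.085 m), for 0.2 s.
At the end, for the whole second after the job is handed in: The red tin lies still in the outlet against the front lip (within about 15 mm of touching it), both gates are shut (rockers under 0.05 rad), and the blue tin still waits behind its gate (moved under 10 mm) (x of red_tin in the frame of dispenser between -0.125 and -0.095 m and y of red_tin in the frame of dispenser between -0.085 and 0.085 m and z of red_tin in the frame of dispenser below 0.06 m and linear speed of red_tin below 0.02 m/s and value of joint each of left_rocker, right_rocker below 0.05 rad and distance of blue_tin from where it was at the start of the episode below 0.01 m).
It fails at once if a tin is touched by the robot (contact force between any of the fingers, the arm and red_tin above 0.5 N or contact force between any of the fingers, the arm and blue_tin above 0.5 N).
It fails at once if a tin is lifted off its lane (z of any of red_tin, blue_tin in the frame of dispenser above 0.085 m).
It fails at once if a gate is moved by hand instead of by its paddle (contact force between any of the fingers, the arm and left_rocker_c3 above 1 N or contact force between any of the fingers, the arm and left_rocker_c4 above 1 N or contact force between any of the fingers, the arm and right_rocker_c3 above 1 N or contact force between any of the fingers, the arm and right_rocker_c4 above 1 N).
It fails at once if the blue tin leaves its place (distance of blue_tin from where it was at the start of the episode above 0.015 m).
It fails at once if another pantry thing is displaced by more than 20 mm or tipped (distance of any of clip_jar, onion, food_box, sauce_bottle, mug, spice_jar from where it was at the start of the episode above 0.02 m or angle between any of clip_jar, onion, food_box, sauce_bottle, mug, spice_jar's own z axis and vertical above 0.3 rad).
It also fails if it takes over 30 s, if anything falls off the work surface, if the arm or the gripper's body presses on something with over 40 N, if the wrist force passes 120 N, or if a joint passes its speed limit or range.

## Robot

A 6-joint arm with a two-finger parallel gripper is mounted at the origin on the work surface. World frame = base frame: x ahead of the robot, y to its left, z up, the work surface at z = 0. Lengths are in mm, angles in rad, forces in N, time in s.
With the tool pointing down it reaches from about 300 to 875 mm from the base axis. Payload 6.4 kg.
Tool frame: the origin (TCP) lies between the finger pads; the fingertips stand 22 mm ahead of it and the grasp point (between the pads) lies 3 mm ahead of it; z points along the fingers, y is the line along which they close (so a half turn about z gives the same grasp; the last joint's range is limited). The gripper opens to 88 mm and grips with 3 to 60 N. Pads are 18 mm wide; open, the fingers measure 123 mm over their backs; the gripper's body (75 mm by 187 mm) begins 45 mm behind the grasp point.
Start: joints at [0.956, 0.181, 1.607, -0, 1.354, -0.206], TCP at [228.558, 527.639, 260.714] pointing down, gripper open.
Joint ranges: [-2.99, 2.99], [-0.89, 2.07], [0.3, 2.58], [-1.14, 4.28], [0, 2.63], [-3.12, 3.12]. Speed limits (rad/s): [2.57, 2.57, 3.01, 3.14, 3.14, 3.14].

## Interface

Orientations are given as a unit quaternion [w, x, y, z].
In Python, from cell import read_state, snapshot, close_job, search_frame, place_of gives the robot as it stands.
- The arm moves only by the shell command python3 -m creep 'ROWS'. ROWS is JSON, a list of rows, each a list of 7 numbers: the shift along the world's x, y, z in units of 200 mm (1.0 is 200 mm), then the turn, a rotation vector about the world's x, y, z in units of 180 degrees (1.0 is 180 degrees), then the opening, from 0 (shut) to 1 (fully open). A call has exactly 5 rows; each row is the pose to reach, as a shift and turn from the pose commanded when the call began, turning the shorter way round; what a row does not reach only later rows make up. A row lasts 1/10 s, in which the tool goes at most 50 mm and 8.59 degrees, less where a joint would pass 70% of its speed; a pose out of reach is approached as far as the arm can. A call with a number of a shift or a turn outside -1 to 1 is refused whole. A call with a gripper value outside its range is refused whole. The fingers move at their own pace and stop on an object; the grip force is fixed at half the most. Time passes only in rows, so rows that repeat a pose let the fingers close, or fill a call up. It gives the time, the measured TCP pose, the force, the opening and the grip force at its end, in the units of the state.
- read_state(): the state, without advancing time (a new reading comes with each control period).
- snapshot(name): name is "side" or "top" or "wrist"; returns a dict with "pixels" (400x640x3 uint8, red, green, blue), "fx", "fy", "cx", "cy" (pixels), "T" (4x4, takes a point from camera to world coordinates); the wrist camera has in their place "T_tool_cam" (4x4, takes a point from camera to tool coordinates, whose origin is the TCP and whose axes are the flange's). Camera axes: x right, y up, looking along -z (the intrinsics and any distortion apply to the point x, -y, -z); pixel columns grow to the right and rows downward; lengths in mm; the calibration is good to about 2 mm. The wrist camera is an equidistant fisheye: a pixel r from the principal point sees the ray r / f radians off the axis. A picture is of the moment at which its call begins: read the wrist's pose just before it. There is no depth.
- close_job(): hands the job in; it is judged then, once.
Trained networks look in a picture, given as the dict that the camera call returned (one of the last four; its "shot" number tells which), for a name from the list of things; names that differ only in an ending like _2 or _b are one class to them, and where a whole thing is asked for, a point or a joint stands for the part that bears it (a point fixed in the world has none). Each returns a list of dicts, best first, with "conf" (0 to 1); they miss things now and then, are a little off and sometimes report something else, mostly with a low value. They report only what shows in the picture. A call takes as long as a camera call. They do not tell look-alikes from the thing itself.
- search_frame(target, picture): "pixel" ([column, row] in pixels, amid what is visible of it).
- place_of(target, picture): "pixel" ([column, row] in pixels: a listed point, or the origin of a listed thing).
The state is a dict: "time_s": time; "q": joint angles; "joint_vel": joint speeds; "joint_efforts": joint torques, N m; "position": TCP position; "ee_rot": TCP orientation; "wrist_force": force on the tool from outside, world axes, zero at the start; "torque": the same for the moment, N m; "opening": finger opening in mm; "grasp_force": force on a finger pad.
Only numpy, scipy, OpenCV 4.12 (cv2) and the standard library are available. Lean on these libraries where they do the work, as an engineer would, in place of code of your own. Each camera call takes 0.05 s, during which the arm holds its last target. There are 200 camera calls.

## Working session

There is one attempt and no reset: what is moved stays moved. The work goes in short steps, Python scripts to look and compute and a shell command to move; the robot and the scene stay as the last step left them, time stands still between calls to the robot, and variables do not carry over. Pictures are saved under pics/ and viewed, at most 10 in all, crops included, and the job is handed in when it is done.

```bash
mkdir -p pics
cat > h.py <<'E'
import numpy as np,cv2
from cell import *
def ray(p,s):
    d=np.array([(p[0]-s["cx"])/s["fx"],-(p[1]-s["cy"])/s["fy"],-1.]);T=np.array(s["T"]);return T[:3,3],T[:3,:3]@d
def atz(p,s,z):
    o,d=ray(p,s);return o+d*(z-o[2])/d[2]
E
python3 - <<'E'
from h import *
Z=dict(left_paddle=133,right_paddle=133,left_gate=50,right_gate=50,dispenser=0,red_tin=60,blue_tin=60,clip_jar=0,onion=0,food_box=0,sauce_bottle=0,mug=0,spice_jar=0)
for c in("top","side"):
    s=snapshot(c);cv2.imwrite(f"pics/{c}.png",s["pixels"][...,::-1])
    print(c,[k for k in s])
    for n in Z:
        for r in place_of(n,s)[:2]: print(n,round(r["conf"],2),np.round(r["pixel"]),np.round(atz(r["pixel"],s,Z[n])))
print(read_state())
E
```

```text
top ['pixels', 'fx', 'fy', 'cx', 'cy', 'T', 'shot']
left_paddle 0.88 [288. 171.] [597. 109. 133.]
left_paddle 0.19 [310. 229.] [421.  45. 133.]
right_paddle 0.84 [353. 166.] [608. -87. 133.]
right_paddle 0.3 [452. 219.] [ 443. -380.  133.]
left_gate 0.96 [312. 228.] [427.  40.  50.]
dispenser 0.95 [324. 225.] [437.   4.   0.]
red_tin 0.83 [227. 272.] [293. 310.  60.]
red_tin 0.78 [219. 186.] [565. 333.  60.]
blue_tin 0.86 [336. 220.] [451. -36.  60.]
clip_jar 0.96 [268. 256.] [342. 188.   0.]
clip_jar 0.6 [322. 228.] [428.   8.   0.]
onion 0.7 [379. 225.] [ 436. -178.    0.]
food_box 0.71 [317. 150.] [688.  20.   0.]
food_box 0.52 [353. 163.] [642. -96.   0.]
sauce_bottle 0.61 [188. 169.] [630. 449.   0.]
mug 0.85 [464. 177.] [ 587. -462.    0.]
mug 0.22 [339. 226.] [433. -47.   0.]
spice_jar 0.79 [450. 222.] [ 441. -408.    0.]
side ['pixels', 'fx', 'fy', 'cx', 'cy', 'T', 'shot']
left_paddle 0.59 [329. 164.] [590. 110. 133.]
right_paddle 0.57 [376. 191.] [ 599. -103.  133.]
right_paddle 0.51 [320. 229.] [ 351. -112.  133.]
left_gate 0.82 [308. 214.] [427.  36.  50.]
right_gate 0.98 
[... 637 characters left out ...]
'time_s': 1.4, 'q': array([ 9.55691761e-01,  1.80797663e-01,  1.60701095e+00,  6.84854683e-06,
        1.35377991e+00, -2.06307597e-01]), 'joint_vel': array([ 0.00091225, -0.00239845,  0.00013594, -0.00102913,  0.00207855,
       -0.00097523]), 'joint_efforts': array([ 1.16745380e-05, -4.33828533e+01, -3.42169225e+01,  7.05025624e-02,
        3.09503067e-02, -4.18135116e-06]), 'position': array([228.56090949, 527.63856285, 260.71047372]), 'ee_rot': array([-2.24039394e-06,  2.02978925e-01,  9.79183107e-01,  3.23069030e-06]), 'wrist_force': array([-0.14667051, -0.23090236, -0.51803312]), 'torque': array([ 0.0425723 , -0.00525451,  0.00419151]), 'grasp_force': 0.0, 'opening': 88.57734819363498}
```

View pics/top.png

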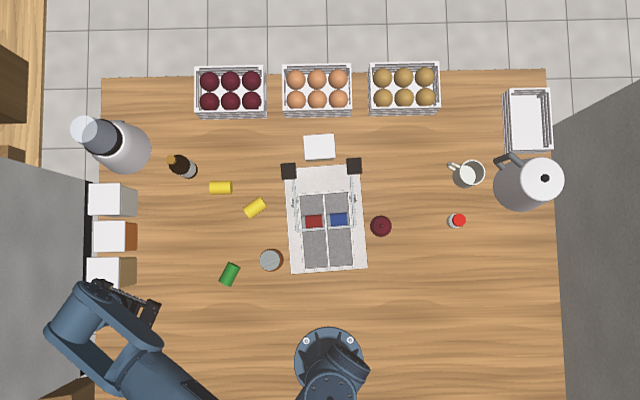

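View pics/side.png

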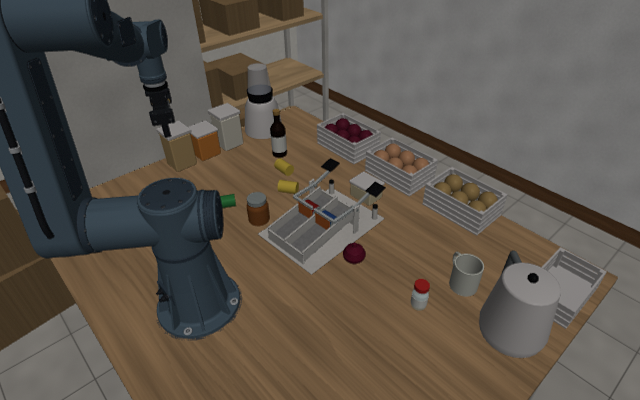

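The top view shows the red tin at (314,221) in the left (+y) lane and the blue one at (338,219) on the right. The paddles are at (288,171) and (354,166), and the side view agrees. Combining the views puts the left paddle at about (597,110) and the dispenser yaw at about +0.056. I'll shut the fingers and approach high.

```bash
python3 -m creep '[[0.14,-0.16,0,0,0,0.015,0],[0.28,-0.32,0,0,0,0.03,0],[0.42,-0.48,0,0,0,0.045,0],[0.56,-0.64,0,0,0,0.06,0],[0.7,-0.8,0,0,0,0.074,0]]' && python3 -m creep '[[0.14,-0.16,0,0,0,0.015,0],[0.28,-0.32,0,0,0,0.03,0],[0.42,-0.48,0,0,0,0.045,0],[0.56,-0.64,0,0,0,0.06,0],[0.7,-0.8,0,0,0,0.074,0]]'
```

```text
time_s: 1.9
position: [369.4, 366.3, 260.9]
ee_rot: [0.0, 0.087, 0.996, 0.0]
wrist_force: [0.1, 1.1, 0.8]
opening: 50.6
grasp_force: 0.0
time_s: 2.4
position: [509.5, 206.1, 260.9]
ee_rot: [0.0, -0.029, 1.0, 0.0]
wrist_force: [-0.2, 0.7, 0.5]
opening: 10.4
grasp_force: 0.0
```

```bash
python3 -m creep '[[0.11,-0.12,0,0,0,0,0],[0.22,-0.24,0,0,0,0,0],[0.33,-0.36,-0.1,0,0,0,0],[0.44,-0.48,-0.25,0,0,0,0],[0.44,-0.48,-0.4,0,0,0,0]]'
python3 - <<'E'
from h import *
st=read_state();print(st["position"],st["wrist_force"])
s=snapshot("wrist");cv2.imwrite("pics/w1.png",s["pixels"][...,::-1])
T=np.array(s["T_tool_cam"]);from scipy.spatial.transform import Rotation as R
q=st["ee_rot"];Rt=R.from_quat([q[1],q[2],q[3],q[0]]).as_matrix()
for n in("left_paddle",):
    for r in place_of(n,s)[:3]:
        u=np.array(r["pixel"])-[s["cx"],s["cy"]];th=np.hypot(*u)/s["fx"];a=u/np.hypot(*u)
        d=np.array([np.sin(th)*a[0],-np.sin(th)*a[1],-np.cos(th)]);o=Rt@T[:3,3]+st["position"];d=Rt@T[:3,:3]@d
        print(n,r,o+d*(133-o[2])/d[2])
s=snapshot("side");i=s["pixels"][100:280,240:460];cv2.imwrite("pics/s2.png",cv2.resize(i,None,fx=3,fy=3)[...,::-1])
E
```

```text
time_s: 2.9
position: [599.4, 108.3, 180.4]
ee_rot: [0.002, -0.026, 1.0, -0.001]
wrist_force: [-0.6, -0.4, -0.2]
opening: 0.5
grasp_force: 0.0
[599.43347891 108.34403544 180.43656809] [-0.59250921 -0.44653202 -0.17340366]
left_paddle {'pixel': [328.3, 231.6], 'conf': 0.87} [593.2558288  109.99957728 133.        ]
```

View pics/w1.png

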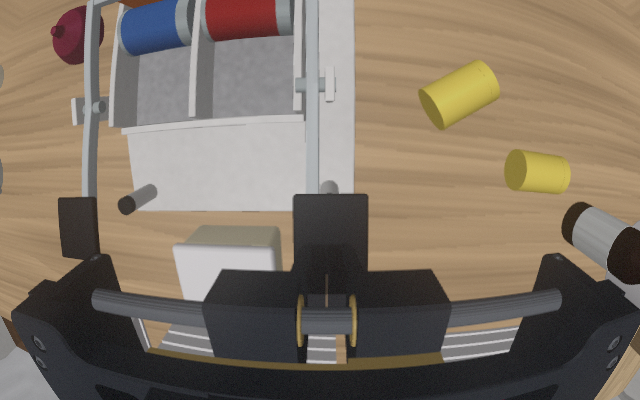

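View pics/s2.png

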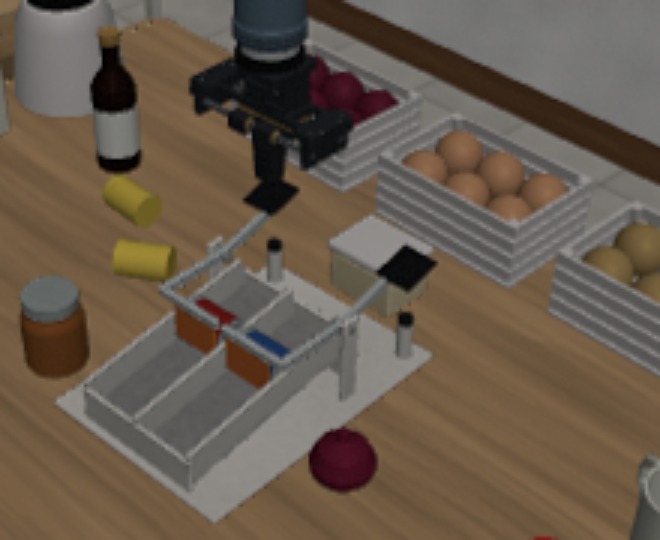

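The wrist view shows the fingertips (328,300) over the left paddle (330,230), whose arm runs to the lane with the red tin at (245,15). The side crop confirms this. I'll press straight down.

```bash
python3 -m creep '[[0,0,-0.07,0,0,0,0],[0,0,-0.14,0,0,0,0],[0,0,-0.19,0,0,0,0],[0,0,-0.25,0,0,0,0],[0,0,-0.31,0,0,0,0]]'; python3 -m creep '[[0,0,-0.015,0,0,0,0],[0,0,-0.015,0,0,0,0],[0,0,-0.015,0,0,0,0],[0,0,-0.015,0,0,0,0],[0,0,-0.015,0,0,0,0]]'
python3 - <<'E'
from h import *
s=snapshot("side");i=s["pixels"][100:280,240:460];cv2.imwrite("pics/s3.png",cv2.resize(i,None,fx=3,fy=3)[...,::-1])
E
```

```text
time_s: 3.55
position: [598.0, 112.1, 119.2]
ee_rot: [0.002, -0.028, 1.0, 0.0]
wrist_force: [3.5, 1.2, 4.7]
opening: 0.7
grasp_force: 2.7
time_s: 4.05
position: [596.8, 111.8, 116.2]
ee_rot: [0.0, -0.028, 1.0, 0.0]
wrist_force: [3.4, 2.5, 4.4]
opening: 0.3
grasp_force: 2.5
```

View pics/s3.png

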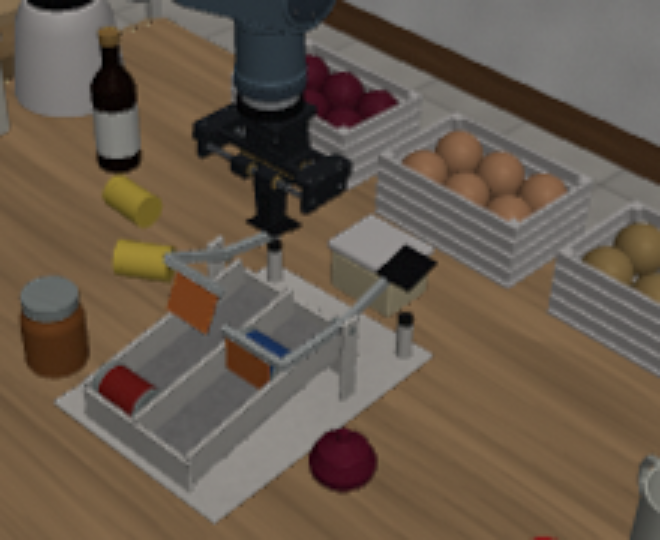

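The red tin is at the lip at (125,388), the left gate is up, and the blue tin is unmoved. I'll hold briefly, then let the paddle come up gently and back away.

```bash
python3 -m creep '[[0,0,0,0,0,0,0],[0,0,0,0,0,0,0],[0,0,0,0,0,0,0],[0,0,0,0,0,0,0],[0,0,0.03,0,0,0,0]]'; python3 -m creep '[[0,0,0.05,0,0,0,0],[0,0,0.1,0,0,0,0],[0,0,0.15,0,0,0,0],[0,0,0.2,0,0,0,0],[0,0,0.3,0,0,0,0]]';python3 -m creep '[[0,0,0.1,0,0,0,0],[0,0,0.2,0,0,0,0],[0,0,0.2,0,0,0,0],[0,0,0.2,0,0,0,0],[0,0,0.2,0,0,0,0]]'
python3 - <<'E'
from h import *
s=snapshot("side");i=s["pixels"][100:280,240:460];cv2.imwrite("pics/s4.png",cv2.resize(i,None,fx=3,fy=3)[...,::-1])
E
```

```text
time_s: 4.6
position: [596.0, 111.4, 121.1]
ee_rot: [-0.001, -0.028, 1.0, -0.0]
wrist_force: [2.9, 1.2, 3.6]
opening: 0.5
grasp_force: 2.2
time_s: 5.1
position: [595.3, 111.5, 180.9]
ee_rot: [-0.002, -0.028, 1.0, -0.0]
wrist_force: [-0.2, -0.1, 0.5]
opening: 0.3
grasp_force: 0.0
time_s: 5.6
position: [595.7, 111.6, 220.3]
ee_rot: [-0.001, -0.028, 1.0, 0.0]
wrist_force: [0.2, -0.6, 0.1]
opening: 0.5
grasp_force: 0.0
```

View pics/s4.png

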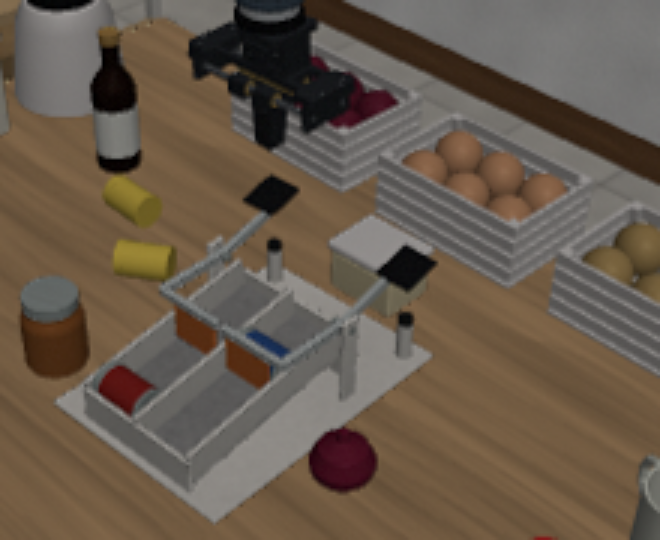

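Both gates are shut at (195,328) and (250,360). The red tin rests at the lip at (125,388), and the blue tin is still waiting.

```bash
python3 -c "from cell import *;print(close_job())"
```

```text
the job is handed in; nothing more can be done
None
```

The red tin is at the front lip, both gates are shut again, the blue tin is still waiting behind its gate, and the job is handed in; no verdict came back.

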